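Sort the solid from the hollow balance cylinder

ROBOT

A 7-joint arm with a two-finger parallel gripper is mounted at the origin on a cart in front of the work surface, level with it; the furniture and walls round the work are solid. World frame = base frame: x ahead of the robot, y to its left, z up, the work surface at z = 0. Lengths are in mm, angles in degrees, forces in N, time in s.
With the tool pointing down it reaches from about 425 to 950 mm from the base axis. Payload 4.7 kg.
Tool frame: the origin (TCP) lies between the finger pads; the fingertips stand 17 mm ahead of it and the grasp point (between the pads) lies 2 mm behind it (manip.tip_reach is the distance from the TCP to the fingertips, in mm); z points along the fingers, y is the direction in which the jaws open and shut (so a half turn about z gives the same grasp; the last joint's range is limited). The gripper opens to 87 mm and grips with 3 to 60 N. Pads are 19 mm wide; open, the fingers measure 117 mm over their backs; the gripper's body (75 mm by 190 mm) begins 51 mm behind the grasp point.
Start: joints at [70.308, 26.849, -2.785, 87.806, 1.381, 65.374, -4.715], TCP at [209.044, -641.832, 239.573] pointing down, gripper open.
Joint ranges: [-148.3, 148.3], [-19.14, 114.17], [-79.39, 73.82], [5.75, 140.21], [-59.74, 239.74], [12.07, 113.84], [-152.46, 152.46]. Speed limits (degrees/s): [147.25, 147.25, 180, 180, 180, 180, 180].

INTERFACE

Orientations are given as a 3x3 rotation matrix whose columns are the frame's x, y, z axes.
In Python, from station import sensors, vision, manip gives the robot as it stands.
- The arm moves only by the tool carry_out, never from a script. Its arguments are lists of equal length, an entry for each row: "hand": the finger opening in cm, from 0 to 8.7; "linear": the shift along the tool's x, y, z in cm, a list of three; "twist": the turn about the tool's z in degrees. A call has 1 to 10 rows; each row is the pose to reach, as a shift and turn from the pose commanded when the call began, along the tool's axes at that moment; what a row does not reach only later rows make up. A row lasts 1/8 s, in which the tool goes at most 62.5 mm and 10.7 degrees, less where a joint would pass 70% of its speed; a pose out of reach is approached as far as the arm can. A call with a gripper value outside its range is refused whole. The fingers move at their own pace and stop on an object; "force" is the grip in N (left out, the last holds). Time passes only in rows, so rows that repeat a pose let the fingers close. It gives the time, the measured TCP pose, the force and the opening at its end, in the units of the state.
- sensors.get_obs(): the state, without advancing time (a new reading comes with each control period).
- vision.snapshot(name): name is "scene" or "top" or "wrist"; returns (picture, depth): 384x512x3 uint8, blue, green, red; 384x512 float32, mm along the optical axis (not along the pixel's ray), 0 where there is no reading.
- vision.calibration(name): a dict with "fx", "fy", "cx", "cy" (pixels), "origin" and "rotation" of the camera in the world. Camera axes: x right, y down, z forward; pixel columns grow to the right and rows downward; lengths in mm; the calibration is good to about 2 mm. The wrist camera is an equidistant fisheye: a pixel r from the principal point sees the ray r / f radians off the axis. A picture is of the moment at which its call begins: read the wrist's pose just before it. calibration takes no time and is no camera call; for the wrist camera it gives the pose at the moment of the call.
- manip.hand_in(): hands the job in, once; it reports no verdict.
The state is a dict: "time": time; "qpos": joint angles; "qvel": joint speeds; "effort": joint torques, N m; "eef_pos": TCP position; "orientation": TCP orientation; "wrist_force": force on the tool from outside, world axes, zero at the start; "torque": the same for the moment, N m; "finger_gap": opening from 0.0 (shut) to 1.0 (fully open).
Only numpy, scipy, OpenCV 4.12 (cv2) and the standard library are available. Lean on these libraries where they do the work, as an engineer would, in place of code of your own. Each camera call takes 0.05 s, during which the arm holds its last target. There are 200 camera calls.

TASK

Two closed metal centrifuge balance cylinders stand on the bench and look exactly alike, but one has a solid steel core and the other is hollow. Lift to tell by the weight which is which, then stand the solid one upright in the square tray and the hollow one upright in the round dish, and let go of both.

Things in the scene. Friction and masses are not known exactly. Their poses are not given: they have to be found in the camera images.
- cyl_a_center (a point): First cylinder: closed plain aluminium cylinder standing upright, 40 mm diameter, 90 mm high, flat cap with a thin dark seam below it; the point is its centre, 45 mm above its foot, z along its axis. It is either solid (a steel core sealed in, about 0.5 to 0.7 kg in all) or hollow (about 0.11 kg): one of the two cylinders is solid and the other hollow, drawn anew each time whatever the name, and nothing but the weight shows which.
- cyl_b_center (a point): Second cylinder: closed plain aluminium cylinder standing upright, 40 mm diameter, 90 mm high, flat cap with a thin dark seam below it; the point is its centre, 45 mm above its foot, z along its axis. It is either solid (a steel core sealed in, about 0.5 to 0.7 kg in all) or hollow (about 0.11 kg): one of the two cylinders is solid and the other hollow, drawn anew each time whatever the name, and nothing but the weight shows which.
- square_tray: Square open stainless steel tray, for the solid cylinder, 130 x 130 mm outside, 22 mm high, walls 3 mm, flat inner floor 4 mm above the bench; fixed. Origin at the centre of its underside, x and y along its sides, z up.
- round_dish: Round open stainless steel dish, for the hollow cylinder, 140 mm outside diameter, 22 mm high, wall 3 mm, flat inner floor 4 mm above the bench; fixed. Origin at the centre of its underside, z up.

How it is judged:
By the outcome, as a careful person would: the job done as asked, in the order asked, and still so for the second after the job is handed in, with the robot touching nothing.
It also fails if it takes over 58 s, if anything falls off the work surface, if the arm or the gripper's body presses on something with over 40 N, if the wrist force passes 120 N, or if a joint passes its speed limit or range.

## Working session

There is one attempt and no reset: what is moved stays moved. The work goes in short steps, Python scripts to look and compute and a tool call to move; the robot and the scene stay as the last step left them, time stands still between calls to the robot, and variables do not carry over. Pictures are saved under pics/ and viewed, about 8 in all and at most 12, crops included, and the job is handed in when it is done.

Besides the shell and the picture viewer there is one more tool, called after "Call:" as name([rows], argument=value, ...), one row to a line, values as JSON. carry_out: Moves the arm, as the interface text tells. Its arguments: {"type":"object","properties":{"hand":{"type":"array"},"linear":{"type":"array"},"twist":{"type":"array"},"force":{"type":"number"}},"required":["hand","linear","twist"]}

```bash
mkdir -p pics; python3 - <<'E'
from station import sensors, vision, manip
import cv2,numpy as np
o=sensors.get_obs();print({k:np.round(v,3).tolist() for k,v in o.items()})
for n in("top","scene"):
    im,d=vision.snapshot(n);cv2.imwrite(f"pics/{n}0.png",im);np.save(f"pics/{n}0.npy",d)
    c=vision.calibration(n);print(n,c)
E
```

```text
{'time': 0.0, 'qpos': [70.307, 26.896, -2.786, 87.875, 1.379, 65.375, -4.715], 'qvel': [-0.102, -0.102, 0.073, 0.054, -0.064, -0.066, -0.016], 'effort': [-0.0, -50.798, -0.08, -23.616, -0.061, 0.038, 0.0], 'eef_pos': [208.86, -641.265, 238.506], 'orientation': [[0.951, 0.31, -0.001], [0.31, -0.951, 0.002], [-0.0, -0.002, -1.0]], 'wrist_force': [0.262, 0.304, -0.474], 'torque': [0.016, 0.013, -0.015], 'finger_gap': 0.999}
top {'fx': 376.9975414950611, 'fy': 376.9975414950611, 'cx': 258.16247719111897, 'cy': 194.68631066328757, 'origin': array([428.50477422,  -7.4872728 , 947.10073844]), 'rotation': array([[ 0.02495821, -0.99446922,  0.10201987],
       [-0.99945316, -0.02260786,  0.02412999],
       [-0.02169008, -0.10256633, -0.99448966]])}
scene {'fx': 451.7960943704223, 'fy': 451.7960943704223, 'cx': 245.64755024599788, 'cy': 194.57186156242904, 'origin': array([ -58.74183509, -476.70399177,  622.58646998]), 'rotation': array([[ 0.64447194, -0.4498876 ,  0.61826942],
       [-0.76461642, -0.38362798,  0.5178719 ],
       [ 0.0042013 , -0.80649286, -0.59122891]])}
```

View pics/top0.png

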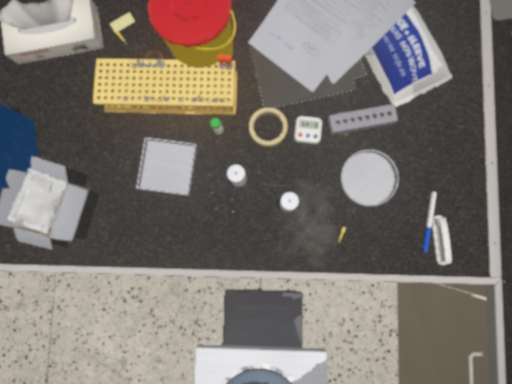

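View pics/scene0.png

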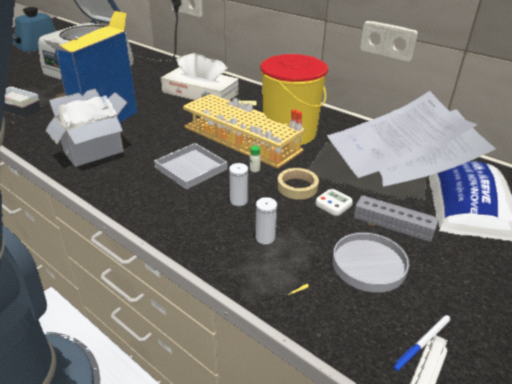

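Top view: square tray around (166,166), cylinder caps at (236,173) and (290,201), round dish at (370,178). A green-capped vial stands at (216,125) and a tape ring at (268,127). The scene view agrees.

```bash
cat >h.py <<'E'
import numpy as np,cv2
from station import sensors,vision,manip
def cloud(n,d):
    c=vision.calibration(n);v,u=np.mgrid[:384,:512]
    p=np.stack([(u-c['cx'])/c['fx']*d,(v-c['cy'])/c['fy']*d,d],-1)
    return p@c['rotation'].T+c['origin']
def ray(n,u,v,z):
    c=vision.calibration(n);r=c['rotation']@[(u-c['cx'])/c['fx'],(v-c['cy'])/c['fy'],1]
    return c['origin']+r*(z-c['origin'][2])/r[2]
E
python3 - <<'E'
from h import *
d=np.load('pics/top0.npy');P=cloud('top',d);h=P[...,2]
for n,(u,v,r) in dict(L=(236,173,16),R=(290,201,16)).items():
    s=P[v-r:v+r,u-r:u+r].reshape(-1,3);s=s[(s[:,2]>80)&(s[:,2]<105)]
    print(n,len(s),s.mean(0),np.ptp(s,0),'ray',ray('top',u,v,90))
for n,(u,v,r) in dict(tray=(166,166,38),dish=(370,178,36)).items():
    s=P[v-r:v+r,u-r:u+r].reshape(-1,3);q=s[(s[:,2]>12)&(s[:,2]<30)]
    print(n,len(q),(q.max(0)+q.min(0))/2,np.ptp(q,0),cv2.minAreaRect(q[:,:2].astype(np.float32)),'ray',ray('top',u,v,15))
im=cv2.imread('pics/top0.png')[100:260,120:420]
cv2.imwrite('pics/c.png',cv2.resize(im,None,fx=2.6,fy=2.6,interpolation=cv2.INTER_CUBIC))
for u,v in[(216,122),(240,113)]:print(P[v,u])
E
```

```text
L 239 [565.3187917   65.58733978  90.77582057] [38.32104266 37.31190709 12.03205007] ray [565.45678548  65.59494429  90.        ]
R 250 [504.56751617 -58.52779804  90.5635938 ] [38.96371692 38.70825822 11.94199515] ray [503.62519009 -59.57485076  90.        ]
tray 413 [592.0405185  246.78428956  19.70869578] [142.40217921 141.50969998  15.40732588] ((592.00439453125, 247.07308959960938), (131.72714233398438, 130.78732299804688), 83.65069580078125) ray [591.47723164 249.1260409   15.        ]
dish 353 [ 572.79308062 -258.82118275   19.7382251 ] [137.65996742 139.80690107  15.47433049] ((572.739013671875, -258.8896179199219), (137.25579833984375, 139.75436401367188), 1.3759777545928955) ray [ 572.04536032 -261.34026413   15.        ]
[692.63410296 119.84114699  64.48725504]
[7.36857844e+02 6.77536855e+01 2.66503304e-01]
```

View pics/c.png

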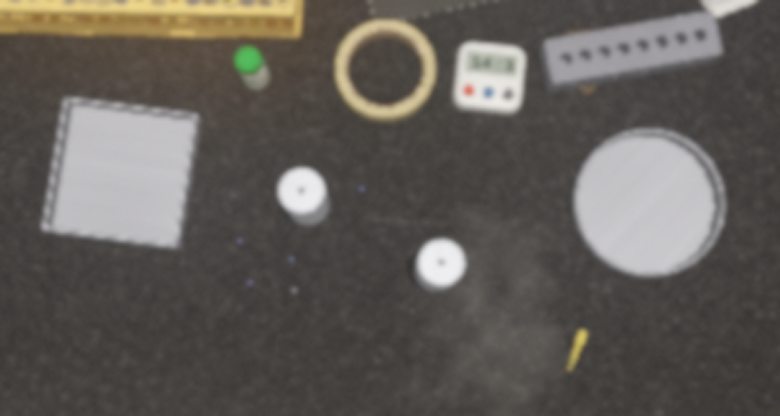

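```bash
cat >>h.py <<'E'
def go(x,y,z):
    o=sensors.get_obs();R=np.array(o['orientation'])
    print('t',round(o['time'],2),'at',np.round(o['eef_pos'],1),'shift cm',np.round(R.T@(np.array([x,y,z])-o['eef_pos'])/10,2),'F',np.round(o['wrist_force'],2),'gap mm',round(o['finger_gap']*87,1))
E
python3 -c "
from h import *
go(504.5,-58.5,175)"
```

```text
t 0.1 at [ 208.8 -641.4  238.6] shift cm [ 46.16 -46.25   6.44] F [0.93 0.51 0.05] gap mm 86.7
```

Call:
carry_out([
  [46.2, -46.2, 6.4],
  [46.2, -46.2, 6.4],
  [46.2, -46.2, 6.4],
  [46.2, -46.2, 6.4],
  [46.2, -46.2, 6.4],
  [46.2, -46.2, 6.4],
  [46.2, -46.2, 6.4],
  [46.2, -46.2, 6.4],
  [46.2, -46.2, 6.4],
  [46.2, -46.2, 6.4],
], hand=[8.7, 8.7, 8.7, 8.7, 8.7, 8.7, 8.7, 8.7, 8.7, 8.7], twist=[0, 0, 0, 0, 0, 0, 0, 0, 0, 0], force=10)

```text
time: 1.35
eef_pos: [491.5, -85.8, 178.4]
orientation: [[0.951, 0.309, 0.0], [0.309, -0.951, -0.0], [-0.0, 0.0, -1.0]]
wrist_force: [2.0, -0.1, 0.0]
finger_gap: 1.0
```

```bash
python3 -c "
from h import *
go(504.5,-58.5,175)"
```

```text
t 1.35 at [491.5 -85.8 178.4] shift cm [ 2.08 -2.19  0.34] F [ 1.99 -0.15  0.02] gap mm 87.0
```

Call:
carry_out([
  [2.0, -2.0, 0.3],
  [2.0, -2.0, 0.3],
  [2.0, -2.0, 0.3],
  [2.0, -2.0, 0.3],
], hand=[8.7, 8.7, 8.7, 8.7], twist=[0, 0, 0, 0])

```text
time: 1.85
eef_pos: [503.3, -64.0, 175.6]
orientation: [[0.952, 0.307, -0.0], [0.307, -0.952, -0.001], [-0.001, 0.001, -1.0]]
wrist_force: [0.3, -0.4, -0.1]
finger_gap: 0.999
```

```bash
python3 -c "
from h import *
go(504.5,-58.5,50)
c=vision.calibration('wrist');o=sensors.get_obs();im,d=vision.snapshot('wrist')
print(c);cv2.imwrite('pics/w1.png',im)
def pix(p):
    q=c['rotation'].T@(np.array(p)-c['origin']);r=np.hypot(q[0],q[1]);t=np.arctan2(r,q[2]);return c['cx']+c['fx']*t*q[0]/r,c['cy']+c['fy']*t*q[1]/r
print('cap expected',pix((504.5,-58.5,90)),pix((514.5,-58.5,90)),pix((504.5,-48.5,90)))"
```

```text
t 1.85 at [503.3 -64.  175.6] shift cm [ 0.29 -0.49 12.56] F [ 0.31 -0.45 -0.13] gap mm 86.9
{'fx': 297.3186396354542, 'fy': 297.3186396354542, 'cx': 253.79642378700134, 'cy': 188.32953000110456, 'origin': array([577.50255476, -39.5551759 , 320.19709537]), 'rotation': array([[ 3.07202638e-01, -9.12718512e-01, -2.69390901e-01],
       [-9.51644098e-01, -2.94569977e-01, -8.71896777e-02],
       [ 2.25161268e-04,  2.83149160e-01, -9.59075859e-01]])}
cap expected (np.float64(248.33387963256715), np.float64(196.96127390220747)) (np.float64(252.0855392243619), np.float64(185.72661585389602)) (np.float64(236.6033333157635), np.float64(193.35906972275694))
```

View pics/w1.png

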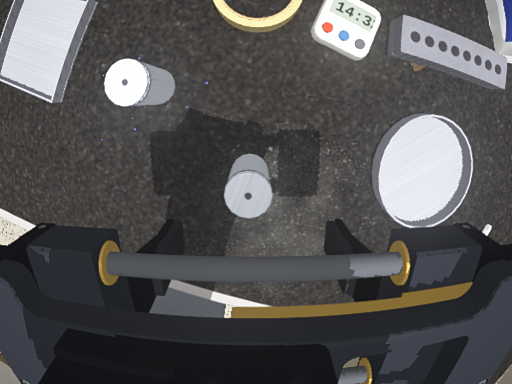

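The wrist view shows the cap at (248,195), and I predicted (248,197), so the position holds. Descend and grip.

Call:
carry_out([
  [0.3, -0.5, 1.0],
  [0.3, -0.5, 6.0],
  [0.3, -0.5, 10.5],
  [0.3, -0.5, 12.5],
  [0.3, -0.5, 12.5],
  [0.3, -0.5, 12.5],
  [0.3, -0.5, 12.5],
  [0.3, -0.5, 12.5],
  [0.3, -0.5, 12.5],
  [0.3, -0.5, 12.5],
], hand=[8.7, 8.7, 8.7, 8.7, 4.5, 3.5, 3.5, 3.5, 3.5, 3.5], twist=[0, 0, 0, 0, 0, 0, 0, 0, 0, 0], force=45)

```text
time: 3.15
eef_pos: [505.5, -56.7, 51.0]
orientation: [[0.951, 0.31, 0.001], [0.31, -0.951, -0.0], [0.001, 0.001, -1.0]]
wrist_force: [0.7, -0.7, 2.0]
finger_gap: 0.454
```

```bash
python3 -c "
from h import *
go(504.5,-58.5,50)"
```

```text
t 3.15 at [505.5 -56.7  51. ] shift cm [-0.15  0.14  0.1 ] F [ 0.67 -0.67  2.03] gap mm 39.5
```

Gripped, with the gap at 39.5 mm. Lift slowly to weigh.

Call:
carry_out([
  [0, 0, -1.0],
  [0, 0, -3.0],
  [0, 0, -4.0],
  [0, 0, -4.0],
  [0, 0, -4.0],
  [0, 0, -4.0],
], hand=[3.5, 3.5, 3.5, 3.5, 3.5, 3.5], twist=[0, 0, 0, 0, 0, 0])

```text
time: 3.9
eef_pos: [504.7, -56.5, 90.0]
orientation: [[0.951, 0.31, -0.001], [0.31, -0.951, 0.0], [-0.001, -0.0, -1.0]]
wrist_force: [0.5, 0.6, -1.7]
finger_gap: 0.454
```

Call:
carry_out([
  [0, 0, 0],
  [0, 0, 0],
], hand=[3.5, 3.5], twist=[0, 0])

```text
time: 4.15
eef_pos: [505.1, -56.5, 90.4]
orientation: [[0.951, 0.31, -0.0], [0.31, -0.951, 0.0], [-0.0, -0.0, -1.0]]
wrist_force: [-0.2, 0.3, -1.4]
finger_gap: 0.456
```

It reads about 1.4 N, so the right one is hollow. I'll set it back and take the left one, so the solid goes first as the task asks.

Call:
carry_out([
  [0, 0, 2.0],
  [0, 0, 3.5],
  [0, 0, 3.9],
  [0, 0, 3.9],
  [0, 0, 3.9],
  [0, 0, 3.9],
  [0, 0, 3.9],
  [0, 0, 0],
  [0, 0, -5],
  [0, 0, -8],
], hand=[3.5, 3.5, 3.5, 3.5, 8.7, 8.7, 8.7, 8.7, 8.7, 8.7], twist=[0, 0, 0, 0, 0, 0, 0, 0, 0, 0])

```text
time: 5.4
eef_pos: [506.1, -56.5, 173.1]
orientation: [[0.951, 0.31, 0.003], [0.31, -0.951, -0.0], [0.003, 0.001, -1.0]]
wrist_force: [0.9, -0.8, 0.5]
finger_gap: 0.982
```

```bash
python3 -c "
from h import *
go(565.3,65.6,165)"
```

```text
t 5.4 at [506.1 -56.5 173.1] shift cm [ 9.41 -9.78  0.82] F [ 0.85 -0.77  0.53] gap mm 85.5
```

Call:
carry_out([
  [9.5, -9.8, 0.4],
  [9.5, -9.8, 0.4],
  [9.5, -9.8, 0.4],
  [9.5, -9.8, 0.4],
  [9.5, -9.8, 0.4],
  [9.5, -9.8, 0.4],
], hand=[8.7, 8.7, 8.7, 8.7, 8.7, 8.7], twist=[0, 0, 0, 0, 0, 0])

```text
time: 6.15
eef_pos: [564.8, 64.1, 166.6]
orientation: [[0.952, 0.307, -0.0], [0.307, -0.952, -0.001], [-0.001, 0.001, -1.0]]
wrist_force: [0.5, 0.5, 0.6]
finger_gap: 0.998
```

```bash
python3 -c "
from h import *
go(565.3,65.6,50)
im,d=vision.snapshot('top');cv2.imwrite('pics/t2.png',im)
P=cloud('top',d);u,v,r=290,201,18
s=P[v-r:v+r,u-r:u+r].reshape(-1,3);s=s[(s[:,2]>80)&(s[:,2]<105)];print(len(s),s.mean(0))
go(565.3,65.6,50)"
```

```text
t 6.15 at [564.8  64.1 166.6] shift cm [ 0.1  -0.14 11.66] F [0.46 0.52 0.61] gap mm 86.8
244 [504.22630589 -56.72998626  90.72720591]
t 6.2 at [564.9  64.4 166.7] shift cm [ 0.08 -0.11 11.67] F [ 0.61 -0.49  0.42] gap mm 87.0
```

Hollow cylinder R is still standing, now at (504.2,-56.7). Grip L.

Call:
carry_out([
  [0.1, -0.1, 2.0],
  [0.1, -0.1, 7.0],
  [0.1, -0.1, 10.5],
  [0.1, -0.1, 11.6],
  [0.1, -0.1, 11.6],
  [0.1, -0.1, 11.6],
  [0.1, -0.1, 11.6],
  [0.1, -0.1, 11.6],
  [0.1, -0.1, 11.6],
  [0.1, -0.1, 11.6],
], hand=[8.7, 8.7, 8.7, 8.7, 4.5, 3.5, 3.5, 3.5, 3.5, 3.5], twist=[0, 0, 0, 0, 0, 0, 0, 0, 0, 0], force=50)

```text
time: 7.45
eef_pos: [566.2, 66.9, 50.9]
orientation: [[0.951, 0.309, 0.001], [0.309, -0.951, -0.001], [0.0, 0.001, -1.0]]
wrist_force: [0.1, -1.8, 1.1]
finger_gap: 0.452
```

Call:
carry_out([
  [0, 0, 0],
  [0, 0, -1.0],
  [0, 0, -3.0],
  [0, 0, -5.0],
  [0, 0, -6.0],
  [0, 0, -6.0],
  [0, 0, -6.0],
], hand=[3.5, 3.5, 3.5, 3.5, 3.5, 3.5, 3.5], twist=[0, 0, 0, 0, 0, 0, 0])

```text
time: 8.32
eef_pos: [564.9, 67.1, 109.6]
orientation: [[0.951, 0.31, -0.002], [0.31, -0.951, -0.0], [-0.002, -0.0, -1.0]]
wrist_force: [0.1, -0.2, -6.5]
finger_gap: 0.453
```

```bash
python3 -c "
from h import *
go(592,247,110)
vision.snapshot('top')
go(592,247,110)"
```

```text
t 8.32 at [564.9  67.1 109.6] shift cm [  8.14 -16.26  -0.05] F [ 0.09 -0.24 -6.49] gap mm 39.4
t 8.38 at [565.   67.2 109.6] shift cm [  8.14 -16.26  -0.05] F [-0.66  0.32 -7.16] gap mm 39.2
```

About 6.8 N, so the left one is solid. Carry it to the tray.

Call:
carry_out([
  [0.8, -1.6, 0],
  [2.4, -4.8, 0],
  [4.1, -8.2, 0],
  [5.8, -11.6, 0],
  [7.2, -14.4, 0],
  [8.1, -16.3, 0],
  [8.1, -16.3, 0],
  [8.1, -16.3, 0],
  [8.1, -16.3, 0],
], hand=[3.5, 3.5, 3.5, 3.5, 3.5, 3.5, 3.5, 3.5, 3.5], twist=[0, 0, 0, 0, 0, 0, 0, 0, 0])

```text
time: 9.5
eef_pos: [592.6, 245.6, 110.4]
orientation: [[0.952, 0.308, -0.0], [0.308, -0.952, -0.001], [-0.001, 0.001, -1.0]]
wrist_force: [0.4, -0.3, -5.7]
finger_gap: 0.45
```

```bash
python3 -c "
from h import *
go(592,247,55)
im,d=vision.snapshot('scene');cv2.imwrite('pics/s2.png',im[90:280,100:400].repeat(2,0).repeat(2,1))
go(592,247,55)"
```

```text
t 9.5 at [592.6 245.6 110.4] shift cm [-0.01 -0.16  5.54] F [ 0.43 -0.32 -5.73] gap mm 39.2
t 9.55 at [592.6 245.8 110.5] shift cm [-0.02 -0.14  5.55] F [-0.51  0.47 -7.07] gap mm 39.3
```

View pics/s2.png

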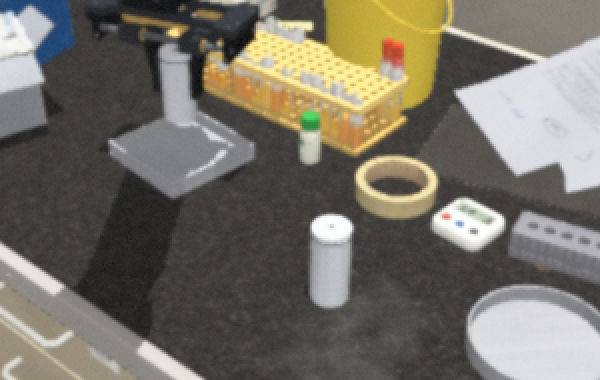

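The cylinder hangs upright over the tray, at crop pixel (180,85). The other one stands untouched at (330,262). Lower it.

Call:
carry_out([
  [0, -0.1, 1.5],
  [0, -0.1, 3.2],
  [0, -0.1, 4.5],
  [0, -0.1, 5.1],
  [0, -0.1, 5.4],
  [0, -0.1, 5.4],
], hand=[3.5, 3.5, 3.5, 3.5, 3.5, 3.5], twist=[0, 0, 0, 0, 0, 0])

```text
time: 10.3
eef_pos: [592.3, 248.5, 56.7]
orientation: [[0.951, 0.31, 0.0], [0.31, -0.951, 0.0], [0.0, 0.0, -1.0]]
wrist_force: [-0.1, 0.1, -6.2]
finger_gap: 0.453
```

Call:
carry_out([
  [0, 0, 0.1],
  [0, 0, 0.1],
  [0, 0, 0.1],
], hand=[3.5, 3.5, 3.5], twist=[0, 0, 0])

```text
time: 10.68
eef_pos: [592.2, 248.3, 55.9]
orientation: [[0.951, 0.31, 0.0], [0.31, -0.951, 0.0], [0.0, 0.0, -1.0]]
wrist_force: [0.1, 0.6, -6.7]
finger_gap: 0.453
```

Call:
carry_out([
  [0, 0, 0.1],
  [0, 0, 0.15],
  [0, 0, 0.15],
], hand=[3.5, 3.5, 3.5], twist=[0, 0, 0])

```text
time: 11.05
eef_pos: [592.3, 248.4, 54.9]
orientation: [[0.951, 0.31, 0.001], [0.31, -0.951, -0.0], [0.001, 0.0, -1.0]]
wrist_force: [-1.8, -1.2, 0.5]
finger_gap: 0.453
```

The force rose to about zero, so the foot is on the floor. Release and rise.

Call:
carry_out([
  [0, 0, 0],
  [0, 0, 0],
  [0, 0, 0],
  [0, 0, 0],
  [0, 0, 0],
  [0, 0, -4],
  [0, 0, -9],
  [0, 0, -12],
], hand=[4.5, 6.0, 8.7, 8.7, 8.7, 8.7, 8.7, 8.7], twist=[0, 0, 0, 0, 0, 0, 0, 0])

```text
time: 12.05
eef_pos: [592.9, 249.0, 176.9]
orientation: [[0.951, 0.31, 0.003], [0.31, -0.951, 0.002], [0.003, -0.0, -1.0]]
wrist_force: [0.2, 0.5, -0.2]
finger_gap: 0.998
```

```bash
python3 -c "
from h import *
go(504.2,-56.7,170)"
```

```text
t 12.05 at [592.9 249.  176.9] shift cm [-17.9   26.32   0.61] F [ 0.25  0.5  -0.18] gap mm 86.8
```

Call:
carry_out([
  [-17.9, 26.3, 0.4],
  [-17.9, 26.3, 0.4],
  [-17.9, 26.3, 0.4],
  [-17.9, 26.3, 0.4],
  [-17.9, 26.3, 0.4],
  [-17.9, 26.3, 0.4],
  [-17.9, 26.3, 0.4],
  [-17.9, 26.3, 0.4],
  [-17.9, 26.3, 0.4],
  [-17.9, 26.3, 0.4],
], hand=[8.7, 8.7, 8.7, 8.7, 8.7, 8.7, 8.7, 8.7, 8.7, 8.7], twist=[0, 0, 0, 0, 0, 0, 0, 0, 0, 0])

```text
time: 13.3
eef_pos: [503.5, -56.1, 170.1]
orientation: [[0.95, 0.311, 0.0], [0.311, -0.95, 0.0], [0.0, -0.0, -1.0]]
wrist_force: [1.0, 0.5, -0.6]
finger_gap: 0.997
```

```bash
python3 -c "
from h import *
im,d=vision.snapshot('scene');cv2.imwrite('pics/s3.png',im)
go(504.2,-56.7,50)"
```

```text
t 13.35 at [503.5 -56.4 170.1] shift cm [ 0.06  0.05 12.01] F [-0.24 -0.61  0.18] gap mm 87.3
```

View pics/s3.png

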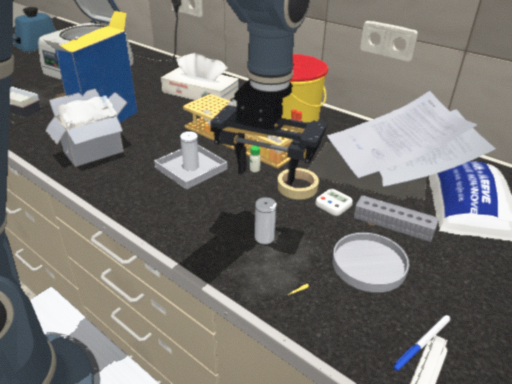

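The solid cylinder stands upright in the tray at (190,152). The gripper is over the hollow one at (265,220).

Call:
carry_out([
  [0.1, 0, 2.0],
  [0.1, 0, 7.0],
  [0.1, 0, 10.5],
  [0.1, 0, 12.0],
  [0.1, 0, 12.0],
  [0.1, 0, 12.0],
  [0.1, 0, 12.0],
  [0.1, 0, 12.0],
  [0.1, 0, 12.0],
  [0.1, 0, 12.0],
], hand=[8.7, 8.7, 8.7, 8.7, 4.5, 3.5, 3.5, 3.5, 3.5, 3.5], twist=[0, 0, 0, 0, 0, 0, 0, 0, 0, 0], force=30)

```text
time: 14.6
eef_pos: [504.4, -56.9, 50.4]
orientation: [[0.951, 0.31, 0.0], [0.31, -0.951, -0.0], [0.0, 0.0, -1.0]]
wrist_force: [-0.6, 0.3, 2.6]
finger_gap: 0.459
```

Call:
carry_out([
  [0, 0, 0],
  [0, 0, -1.0],
  [0, 0, -3.0],
  [0, 0, -5.0],
  [0, 0, -6.0],
  [0, 0, -6.0],
  [0, 0, -6.0],
], hand=[3.5, 3.5, 3.5, 3.5, 3.5, 3.5, 3.5], twist=[0, 0, 0, 0, 0, 0, 0])

```text
time: 15.48
eef_pos: [503.7, -56.9, 109.5]
orientation: [[0.951, 0.31, -0.001], [0.31, -0.951, 0.0], [-0.001, -0.0, -1.0]]
wrist_force: [0.9, 0.1, -0.3]
finger_gap: 0.458
```

```bash
python3 -c "
from h import *
go(573,-259,110)"
```

```text
t 15.47 at [503.7 -56.9 109.5] shift cm [ 0.33 21.36 -0.05] F [ 0.94  0.06 -0.33] gap mm 39.8
```

Call:
carry_out([
  [0, 2.5, 0],
  [0.1, 6.5, 0],
  [0.2, 11, 0],
  [0.2, 15.5, 0],
  [0.3, 19, 0],
  [0.3, 21, 0],
  [0.3, 21.4, 0],
  [0.3, 21.4, 0],
  [0.3, 21.4, 0],
], hand=[3.5, 3.5, 3.5, 3.5, 3.5, 3.5, 3.5, 3.5, 3.5], twist=[0, 0, 0, 0, 0, 0, 0, 0, 0])

```text
time: 16.6
eef_pos: [573.3, -257.5, 110.2]
orientation: [[0.95, 0.312, -0.0], [0.312, -0.95, 0.001], [-0.0, -0.001, -1.0]]
wrist_force: [0.0, 1.0, -1.7]
finger_gap: 0.461
```

Call:
carry_out([
  [0, 0, 1.5],
  [0, 0, 3.2],
  [0, 0, 4.5],
  [0, 0, 5.1],
  [0, 0, 5.3],
  [0, 0, 5.3],
], hand=[3.5, 3.5, 3.5, 3.5, 3.5, 3.5], twist=[0, 0, 0, 0, 0, 0])

```text
time: 17.35
eef_pos: [573.6, -259.5, 57.3]
orientation: [[0.951, 0.31, 0.0], [0.31, -0.951, -0.0], [0.0, 0.0, -1.0]]
wrist_force: [0.0, 0.3, -1.6]
finger_gap: 0.456
```

Call:
carry_out([
  [0, 0, 0.1],
  [0, 0, 0.1],
  [0, 0, 0.1],
], hand=[3.5, 3.5, 3.5], twist=[0, 0, 0])

```text
time: 17.73
eef_pos: [573.5, -259.5, 56.4]
orientation: [[0.951, 0.31, 0.0], [0.31, -0.951, -0.0], [0.0, 0.0, -1.0]]
wrist_force: [0.2, -0.6, -1.2]
finger_gap: 0.459
```

Call:
carry_out([
  [0, 0, 0.1],
  [0, 0, 0.2],
  [0, 0, 0.2],
  [0, 0, 0.2],
], hand=[3.5, 3.5, 3.5, 3.5], twist=[0, 0, 0, 0])

```text
time: 18.23
eef_pos: [573.4, -259.4, 54.4]
orientation: [[0.951, 0.31, 0.0], [0.31, -0.951, -0.0], [0.0, 0.0, -1.0]]
wrist_force: [-1.2, -0.1, 3.3]
finger_gap: 0.457
```

Contact reads +3 N. Release and rise.

Call:
carry_out([
  [0, 0, 0],
  [0, 0, 0],
  [0, 0, 0],
  [0, 0, 0],
  [0, 0, 0],
  [0, 0, -4],
  [0, 0, -9],
  [0, 0, -14],
  [0, 0, -16],
  [0, 0, -16],
], hand=[4.5, 6.0, 8.7, 8.7, 8.7, 8.7, 8.7, 8.7, 8.7, 8.7], twist=[0, 0, 0, 0, 0, 0, 0, 0, 0, 0])

```text
time: 19.48
eef_pos: [574.3, -259.7, 216.1]
orientation: [[0.951, 0.309, 0.004], [0.309, -0.951, -0.002], [0.003, 0.003, -1.0]]
wrist_force: [-0.5, -0.2, -0.2]
finger_gap: 1.0
```

```bash
python3 -c "
from h import *
im,d=vision.snapshot('scene');cv2.imwrite('pics/s4.png',im)
go(573,-259,110)"
```

```text
t 19.52 at [ 573.3 -259.4  214.2] shift cm [-0.02 -0.05 10.42] F [-0.72 -0.8  -0.66] gap mm 87.0
```

View pics/s4.png

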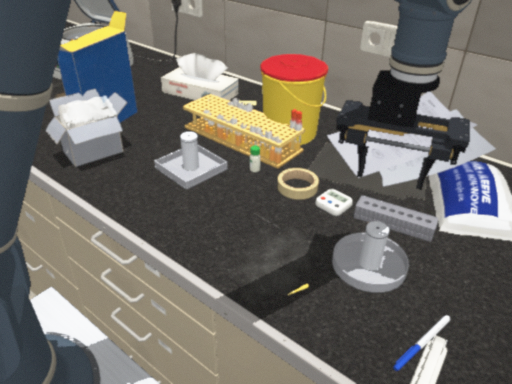

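Both stand upright: solid in the tray at (190,152), hollow in the dish at (374,245). The gripper is clear.

```bash
python3 -c "
from station import manip
print(manip.hand_in())"
```

```text
the job is handed in; nothing more can be done
None
```

Both cylinders are where you asked. The solid one stands upright in the square tray and the hollow one in the round dish. Both are released, and I handed the job in at about 19.5 s.

- **Which is which:** I lifted each cylinder to weigh it. The right one read about 1.4 N (hollow) and the left one about 6.5–7 N (solid). After weighing the hollow one I set it back, so the solid one went into its tray first.
- **Disagreeing reading:** the last wrist reading on the hollow cylinder's second lift was only 0.3 N. It was back at 1.2–1.7 N by the end of the carry, so I put this down to sensor noise.
- **Final checks:** the last scene picture shows both cylinders upright in their containers, with the gripper open and well clear. No check failed, but I did not measure their final positions beyond that picture.

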